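# Tighten a lacquer press with its turning bar

## Robot

A 6-joint arm with a two-finger parallel gripper is mounted at the origin on the work surface. World frame = base frame: x ahead of the robot, y to its left, z up, the work surface at z = 0. Lengths are in m, angles in rad, forces in N, time in s.
With the tool pointing down it reaches from about 0.325 to 0.775 m from the base axis. Payload 5.5 kg.
Tool frame: the origin (TCP) lies on the centre line of the jaws, within the pads' length; the fingertips stand env.finger_overhang ahead of it and the grasp point (between the pads) lies 2 mm behind it (env.finger_overhang is the distance from the TCP to the fingertips, in m); z points along the fingers, y is the direction in which the jaws open and shut (so a half turn about z gives the same grasp; the last joint's range is limited). The gripper opens to 85 mm and grips with 20 to 120 N. Pads are 22 mm wide; open, the fingers measure 114 mm over their backs; the gripper's body (76 mm by 85 mm) begins 54 mm behind the grasp point. The pads swing forward as they close: fully open they stand 13 mm farther back than shut.
Start: joints at [-1.26, 0.091, 1.231, -0, 1.82, -0.057], TCP at [0.216, -0.56, 0.248] pointing down, gripper open.
Joint ranges: [-2.87, 2.87], [-0.86, 2.18], [0.17, 2.46], [-1.51, 4.65], [0.06, 2.69], [-2.65, 2.65]. Speed limits (rad/s): [2.57, 2.57, 3.01, 3.14, 3.14, 3.14].

## Interface

Orientations are given as a rotation vector (axis times angle).
In Python, from bench import monitor, capture, ticket, finder, env gives the robot as it stands.
- The arm moves only by the shell command python3 -m handwheel 'ROWS' [FORCE]. ROWS is JSON, a list that holds one entry, the list of rows, each a list of 7 numbers: the shift along the tool's x, y, z scaled (see below), then the turn, a rotation vector about the tool's x, y, z scaled (see below), then the closure, from 0 (fully open) to 1 (shut). A call has 1 to 10 rows; each row shifts and turns the commanded pose from where the row before left it, along the tool's axes as they then stand; what a row does not reach is not made up. The controller multiplies each number of a shift by 200 mm and each number of a turn by 4 degrees. A row lasts 1/8 s, in which the tool goes at most 62.5 mm and 10.7 degrees, less where a joint would pass 70% of its speed; a pose out of reach is approached as far as the arm can. A call with a number of a shift or a turn outside -1 to 1 is refused whole. A call with a gripper value outside its range is refused whole. The fingers move at their own pace and stop on an object; FORCE is the grip in N (left out, the last holds). Time passes only in rows, so rows that do not move let the fingers close. It gives the time, the measured TCP pose, the force and the opening at its end, in the units of the state.
- monitor.sense(): the state, without advancing time (a new reading comes with each control period).
- capture(name): name is "side" or "top" or "wrist"; returns a dict with "img" (420x560x3 uint8, red, green, blue), "camera_matrix" (3x3 intrinsics, pixels), "origin" and "rotation" of the camera in the world; the wrist camera has in their place "T_tool_cam" (4x4, takes a point from camera to tool coordinates, whose origin is the TCP and whose axes are the flange's). Camera axes: x right, y down, z forward; pixel columns grow to the right and rows downward; lengths in m; the calibration is good to about 2 mm. A picture is of the moment at which its call begins: read the wrist's pose just before it. There is no depth.
- ticket.hand_in(): hands the job in, once; it reports no verdict.
Trained networks look in the newest picture that a camera, given by its name, has taken for a name from the list of things; names that differ only in an ending like _2 or _b are one class to them, and where a whole thing is asked for, a point or a joint stands for the part that bears it (a point fixed in the world has none). Each returns a list of dicts, best first, with "conf" (0 to 1); they miss things now and then, are a little off and sometimes report something else, mostly with a low value. They report only what shows in the picture. A call takes as long as a camera call.
- finder.search_frame(query, camera): "bbox" ([left, top, right, bottom] in pixels, round what is visible of it).
The state is a dict: "t": time; "joints": joint angles; "qd": joint speeds; "effort": joint torques, N m; "position": TCP position; "tcp_rot": TCP orientation; "force": force on the tool from outside, world axes, zero at the start; "torque": the same for the moment, N m; "finger_gap": finger opening in m.
Only numpy, scipy, OpenCV 4.12 (cv2) and the standard library are available. Lean on these libraries where they do the work, as an engineer would, in place of code of your own. Each camera call takes 0.05 s, during which the arm holds its last target.

## Task

Tighten the small green press onto the black lacquer panel. Draw the turning bar out of its wooden sleeve by its steel tip, set it down on the white board and let go, then take it by its red grip, push it fully home into the holes of the steel collar, one after another, and turn the collar clockwise (seen from above), with the bar only, until it comes up hard against its stop and the pad holds the panel tight. Then draw the bar out and lay it flat on the open part of the white board, clear of the sleeve, without disturbing the panel or the things lying around.

Things in the scene. Friction and masses are not known exactly. Their poses are not given: they have to be found in the camera images.
- board: White board 220 (x) x 340 (y) x 6 mm, fixed flat on the bench; origin at the centre of its underside. A fixed dark wooden sleeve stands on it: a tunnel 48 mm wide, its roof 44 mm above the bench, inside 34 wide and 32 mm high, from board y = -170 to -40 mm, centred on x = 0, open only at the mouth, which looks along board +y. The rest of the board is clear.
- sleeve_mouth (a point): Centre of the sleeve's open mouth at the height of the bar's axis (18 mm above the bench); +y points straight out of the sleeve.
- bar: Turning bar 165 mm long, about 0.15 kg: round steel shaft 13 mm thick, 80 mm long (last 4 mm tapered), and dark red square grip 24 x 24 x 85 mm with a brass band. Origin on the axis where they meet; +x points to the steel tip. Starts in the sleeve, grip inside, about 42 mm of shaft sticking out. Lying on the board its axis is 18 mm above the bench, the shaft clear of the board.
- bar_tip (a point): Centre of the steel end of the bar, 80 mm from the bar's origin.
- bar_end (a point): Centre of the butt end of the red grip, 85 mm behind the bar's origin.
- bar_grip (a point): Point on the bar's axis in the red grip, 28 mm behind the origin: a good place to hold it for turning.
- press: Green press fixed on the bench: base 160 (x) x 190 (y) x 20 mm, beam 110 x 170 mm with its top 105 mm above the bench, four 16 mm steel pillars at x = +-38, y = +-70 mm standing up to 143 mm, so the bar in a hole can swing only about 100 degrees between the two pillars of the -x side (or +x side). Origin at the centre of the underside; -x is the front, roughly to the robot.
- collar_axis (a point): Point on the collar's upright axis at the height of the holes, 125 mm above the bench; does not turn. A bar pushed fully home has its tip about 27 mm from this point. Spindle top: up to 160 mm above the bench.
- collar: Steel collar 110 mm in diameter, from 106 to 143 mm above the bench; origin on its upright axis at hole height, 125 mm. Ten level radial holes at 0, 36, 72... degrees from its x axis, a white line on top over each; 16 mm wide and high, 19 wide at the rim, 28 deep. Stiff thread (0.35 N m), stays where left. Clockwise tightens: 106 to 123 degrees to a hard stop, felt as a sudden rise of force.
- pad: Black round rubber pad 60 mm in diameter on the spindle, inside the press above the panel. It moves down 2.5 mm per radian of the collar; origin at the centre of its lower face.
- pad_face (a point): Centre of the pad's lower face; touches the panel's top, 30 mm above the bench, when tight.
- panel: Loose black lacquer panel 125 x 90 x 10 mm lying on the press base under the pad; origin at the centre of its underside.
- tile: Bystander: black lacquer tile 90 x 90 x 8 mm with an orange flower, loose; origin under its centre.
- jar: Bystander: amber glass jar 64 mm in diameter, 75 mm high, loose; origin under its centre.
- brush: Bystander: a brush lying on the bench, loose; origin on the bench below its middle.

How it is judged:
On the way, in this order (a step that is already met when the one before it is completed fails the run):
1. the bar is wholly out of the sleeve and lies on the white board, let go (contact force between the fingers and bar below 0.1 N and x of bar in the frame of board between -0.12 and 0.12 m and z of bar_grip in the frame of board between 0.012 and 0.024 m and z of bar_tip in the frame of board below 0.028 m and y of bar in the frame of board below 0.17 m and y of each of bar_tip, bar_end in the frame of board above -0.045 m), for 0.1 s.
2. the bar is fully home in a hole of the collar (tip less than 33 mm from the collar's axis) (horizontal distance between bar_tip and collar_axis below 0.033 m and distance between bar_tip and collar_axis below 0.036 m), for 0.1 s.
3. the collar is turned up to its stop and the pad presses on the panel (z of pad_face in the frame of press below 0.0301 m and contact force between pad and panel above 3 N), for 0.1 s.
At the end, for the whole second after the job is handed in: Collar up against its stop: pad face below 30.1 mm over the underside of the press, pressing the panel with over 3 N; panel within 12 mm of its start; bar flat and still on the open part of the white board, wholly out of the sleeve (all of step 3 and x of bar in the frame of board between -0.12 and 0.12 m and z of bar_grip in the frame of board between 0.012 and 0.024 m and z of bar_tip in the frame of board below 0.028 m and y of bar in the frame of board below 0.17 m and y of each of bar_tip, bar_end in the frame of board above -0.045 m and linear speed of bar below 0.02 m/s and angular speed of bar below 0.2 rad/s and distance of panel from where it was at the start of the episode below 0.012 m); the robot touches nothing.
It fails at once if the collar is pushed by the gripper or arm itself, not the bar (contact force between any of the fingers, the arm and collar above 5 N).
It fails at once if the panel is shifted (distance of panel from where it was at the start of the episode above 0.012 m).
It fails at once if a bystander is disturbed (distance of any of tile, jar, brush from where it was at the start of the episode above 0.025 m).
It also fails if it takes over 72 s, if anything falls off the work surface, if the arm or the gripper's body presses on something with over 40 N, if the wrist force passes 120 N, or if a joint passes its speed limit or range.

## Working session

There is one attempt and no reset: what is moved stays moved. The work goes in short steps, Python scripts to look and compute and a shell command to move; the robot and the scene stay as the last step left them, time stands still between calls to the robot, and variables do not carry over. Pictures are saved under pics/ and viewed, and the job is handed in when it is done.

```bash
ls; mkdir -p pics
python3 - <<'E'
from bench import monitor, capture, ticket, finder, env
import cv2
print(monitor.sense(), env.finger_overhang)
for n in ["side","top","wrist"]:
    c=capture(n); cv2.imwrite(f"pics/{n}0.png",c["img"][:,:,::-1])
    print(n,c["camera_matrix"],c.get("origin"),c.get("rotation"),c.get("T_tool_cam"))
    for q in ["board","sleeve_mouth","bar","bar_tip","press","collar","tile","jar","brush","panel","pad"]:
        r=finder.search_frame(q,n)
        print(q,[(x["bbox"],round(x["conf"],2)) for x in r[:2]])
print(monitor.sense()["t"])
E
```

```text
pics
{'t': 0.0, 'joints': array([-1.25972325e+00,  9.19178606e-02,  1.23192572e+00, -4.77637365e-06,
        1.81982162e+00, -5.67058536e-02]), 'qd': array([ 1.11055862e-03, -1.69637289e-04,  9.86680662e-04, -8.84552329e-04,
       -9.08424446e-04,  6.86664985e-05]), 'effort': array([-2.49362056e-03, -4.58741963e+01, -4.18021059e+01, -2.59048529e-04,
        1.16987349e-02, -1.85836234e-05]), 'position': array([ 0.2156394 , -0.55962889,  0.24709303]), 'tcp_rot': array([-3.08660491e+00, -5.74077780e-01,  4.19876112e-04]), 'force': array([-0.44411363, -0.66802575, -0.1480992 ]), 'torque': array([0.03175146, 0.00053649, 0.00749274]), 'finger_gap': 0.08575136417975052} 0.017
side [[497.22123943   0.         269.81910077]
 [  0.         497.22123943 210.48059121]
 [  0.           0.           1.        ]] [ 1.33700641 -0.4923134   0.96238258] [-2.11229132 -1.11197514  0.4510736 ] None
board [([91.1, 195.4, 244.3, 312.2], 0.78)]
sleeve_mouth [([86.9, 198.3, 247.4, 309.8], 0.87), ([156.4, 242.0, 171.5, 249.0], 0.21)]
bar [([154.7, 240.8, 172.0, 248.6], 0.44)]
bar_tip [([262.4, 156.8, 351.1,
[... 1039 characters left out ...]
.4, 237.6], 0.93), ([309.0, 139.8, 352.7, 180.3], 0.66)]
panel [([225.0, 223.0, 259.4, 236.3], 0.67), ([305.2, 219.8, 433.6, 299.7], 0.46)]
pad [([234.8, 195.0, 244.3, 205.8], 0.61)]
wrist [[308.16829651   0.         277.42471962]
 [  0.         308.16829651 209.64176788]
 [  0.           0.           1.        ]] None None [[ 1.50003881e-03 -9.48884307e-01 -3.15620534e-01  8.16874949e-02]
 [ 9.99998849e-01  1.49576614e-03  2.55775701e-04  6.73131964e-04]
 [ 2.29392959e-04 -3.15620554e-01  9.48885458e-01 -1.25236537e-01]
 [ 0.00000000e+00  0.00000000e+00  0.00000000e+00  1.00000000e+00]]
board []
sleeve_mouth []
bar []
bar_tip []
press []
collar []
tile []
jar []
brush []
panel []
pad []
1.8
```

View images.

View pics/side0.png

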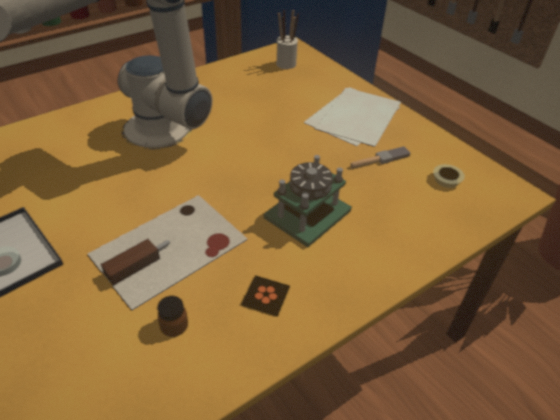

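View pics/top0.png

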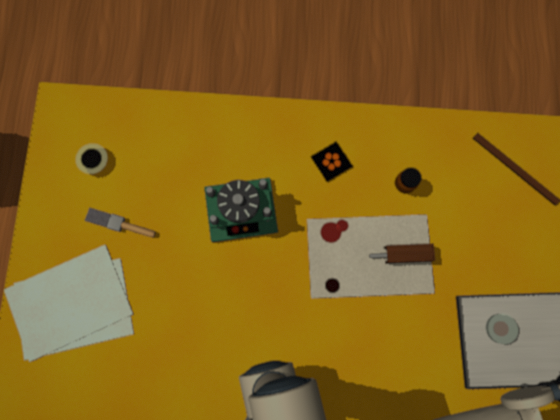

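Run:
```python
import cv2
a=cv2.imread("pics/top0.png"); 
cv2.imwrite("pics/top0b.png",cv2.resize(a[160:310,190:450],None,fx=3,fy=3,interpolation=cv2.INTER_CUBIC))
a=cv2.imread("pics/side0.png"); 
cv2.imwrite("pics/side0b.png",cv2.resize(a[145:345,80:360],None,fx=2.8,fy=2.8,interpolation=cv2.INTER_CUBIC))
```

```text
(no output)
```

View pics/top0b.png

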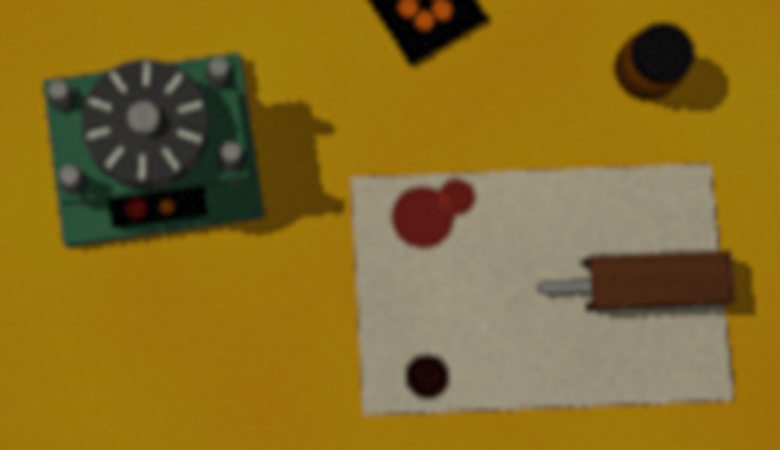

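View pics/side0b.png

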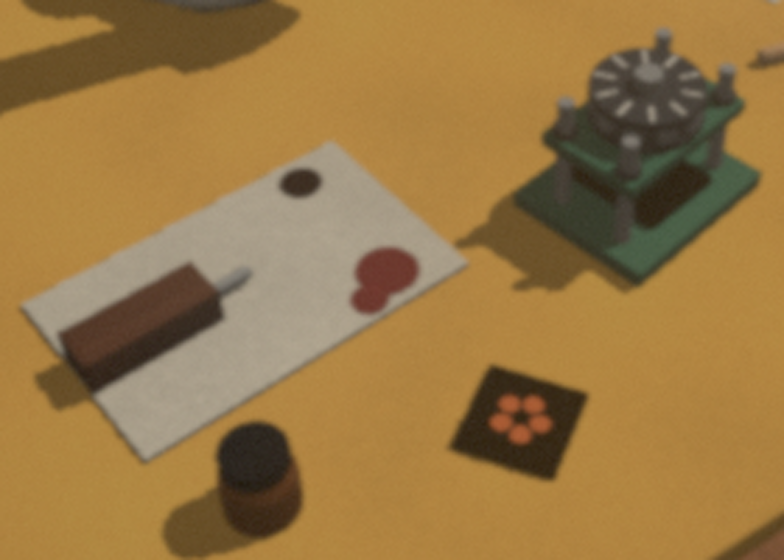

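```bash
cat > h.py <<'E'
import numpy as np
from scipy.spatial.transform import Rotation as R
CAM={"side":(np.array([[497.22123943,0,269.81910077],[0,497.22123943,210.48059121],[0,0,1]]),np.array([1.33700641,-0.4923134,0.96238258]),np.array([-2.11229132,-1.11197514,0.4510736])),
"top":(np.array([[526.70578184,0,275.42920176],[0,526.70578184,201.76544227],[0,0,1]]),np.array([0.33080185,0.05394943,1.4760207]),np.array([-2.18490341,2.0387,-0.21456205]))}
def ray(cam,uv):
    K,o,r=CAM[cam]; d=R.from_rotvec(r).apply(np.linalg.solve(K,np.array([*uv,1.]))); return o,d
def plane(cam,uv,z):
    o,d=ray(cam,uv); return o+d*(z-o[2])/d[2]
def proj(cam,p):
    K,o,r=CAM[cam]; c=R.from_rotvec(r).inv().apply(np.array(p)-o); q=K@c; return q[:2]/q[2]
E
python3 - <<'E'
from h import *
np.set_printoptions(precision=4,suppress=True)
T=lambda u,v,z:plane("top",(190+u/3,160+v/3),z)
S=lambda u,v,z:plane("side",(80+u/2.8,145+v/2.8),z)
print("board T",[T(*p,.006)[:2] for p in [(350,177),(712,165),(733,402),(363,414)]])
print("board S",[S(*p,.006)[:2] for p in [(467,264),(144,460),(22,306),(332,142)]])
print("roof T",[T(*p,.044)[:2] for p in [(590,258),(730,252),(732,303),(592,307)]])
print("roof S",[S(*p,.044)[:2] for p in [(218,297),(89,362),(60,332),(192,263)]])
print("tip T",T(538,287,.018), "S",S(248,273,.018))
pt=[T(*p,.143)[:2] for p in [(59,93),(219,68),(232,150),(70,176)]]
ps=[S(*p,.143)[:2] for p in [(727,72),(630,143),(567,104),(663,37)]]
print("pillars T",pt,np.mean(pt,0)); print("S",ps,np.mean(ps,0))
c=T(143,117,.160); print("spindle",c, S(649,72,.16))
L=[((146,65),(145,84)),((181,73),(169,90)),((203,105),(180,112)),((200,139),(178,133)),((177,169),(165,153)),((142,179),(142,156)),((106,166),(120,150)),((87,135),(109,131)),((88,100),(109,108)),((114,72),(124,88))]
m=[]
for a,b in L:
    p,q=T(*a,.143),T(*b,.143)
    d=p-q; o=(p+q)/2; m.append(o[:2]); print("line ang",np.degrees(np.arctan2(d[1],d[0])))
print("ring centre",np.mean(m,0)); cc=np.mean(m,0)
for o in m: print(np.degrees(np.arctan2(*(o-cc)[::-1])))
E
```

```text
board T [array([ 0.5914, -0.0245]), array([ 0.6267, -0.3657]), array([ 0.4066, -0.3873]), array([ 0.3724, -0.0488])]
board S [array([ 0.5915, -0.0283]), array([ 0.6259, -0.3638]), array([ 0.4109, -0.3869]), array([ 0.3742, -0.0505])]
roof T [array([ 0.5252, -0.2448]), array([ 0.5395, -0.3721]), array([ 0.4931, -0.3743]), array([ 0.4807, -0.2477])]
roof S [array([ 0.5326, -0.2472]), array([ 0.538, -0.367]), array([ 0.4937, -0.3749]), array([ 0.4832, -0.2487])]
tip T [ 0.4985 -0.2029  0.018 ] S [ 0.4987 -0.2051  0.018 ]
pillars T [array([0.6232, 0.2381]), array([0.655 , 0.1017]), array([0.5836, 0.0853]), array([0.5513, 0.2219])] [0.6033 0.1618]
S [array([0.6309, 0.235 ]), array([0.6577, 0.1009]), array([0.585 , 0.0856]), array([0.5571, 0.2184])] [0.6077 0.16  ]
spindle [0.6036 0.1625 0.16  ] [0.6062 0.1611 0.16  ]
line ang 1.8175945243068106
line ang -30.12759418071385
line ang -68.65952919456474
line ang -101.52018118757431
line ang -139.22722737708546
line ang -175.22557075906798
line ang 143.86937824581014
line ang 104.545051723573
line ang 72.82229776433732
line ang 35.98957298369626
ring centre [0.6043 0.1626]
3.233290891768419
-33.34419949443776
-71.69787170461298
-105.71332172711611
-142.77084794171967
-177.91806248666325
145.458504847155
109.79687149433546
74.13826903756822
36.09230770083403
```

```bash
cat >> h.py <<'E'
def down(yaw): # tool z down, tool x at yaw deg
    a=np.radians(yaw/2); return R.from_rotvec(np.pi*np.array([np.cos(a),np.sin(a),0]))
def rows(p,r,pt,yaw,n):
    """identical rows taking pose (p, R r) to pt,yaw in n rows"""
    rt=down(yaw); w=(r.inv()*rt).as_rotvec()/n
    M=sum((r*R.from_rotvec(w*k)).as_matrix() for k in range(n))
    s=np.linalg.solve(M,np.array(pt)-p)
    return np.r_[s/0.2,np.degrees(w)/4]
def sim(p,r,rs):
    for x in rs:
        x=np.array(x); p=p+r.apply(x[:3]*.2); r=r*R.from_rotvec(np.radians(x[3:6]*4))
    return p,r
def yaw_of(r):
    v=r.apply([1,0,0]); return np.degrees(np.arctan2(v[1],v[0]))
def now():
    from bench import monitor
    s=monitor.sense(); return np.array(s["position"]),R.from_rotvec(s["tcp_rot"]),s
def plan(pt,yaw,n):
    p,r,s=now(); x=rows(p,r,pt,yaw,n)
    print("t %.2f p"%s["t"],np.round(p,4),"yaw %.2f"%yaw_of(r),"tilt",np.round(r.apply([0,0,1])[:2],4),"F",np.round(s["force"],1))
    print("n",n,"rows",np.round(x,4))
    return p,r
E
python3 - <<'E'
from h import *
plan([0.5014,-0.2209,0.11],95.95,19)
E
```

```text
t 1.80 p [ 0.2158 -0.5599  0.2483] yaw 21.07 tilt [ 0.     -0.0001] F [-0.3 -0.8  0.4]
n 19 rows [ 0.1245  0.0145  0.0364  0.      0.     -0.9852]
```

```bash
python3 -m handwheel '[[[0.1245,0.0145,0.0364,0,0,-0.985,0],[0.1245,0.0145,0.0364,0,0,-0.985,0],[0.1245,0.0145,0.0364,0,0,-0.985,0],[0.1245,0.0145,0.0364,0,0,-0.985,0],[0.1245,0.0145,0.0364,0,0,-0.985,0],[0.1245,0.0145,0.0364,0,0,-0.985,0],[0.1245,0.0145,0.0364,0,0,-0.985,0],[0.1245,0.0145,0.0364,0,0,-0.985,0],[0.1245,0.0145,0.0364,0,0,-0.985,0],[0.1245,0.0145,0.0364,0,0,-0.985,0]]]' && python3 -m handwheel '[[[0.1245,0.0145,0.0364,0,0,-0.985,0],[0.1245,0.0145,0.0364,0,0,-0.985,0],[0.1245,0.0145,0.0364,0,0,-0.985,0],[0.1245,0.0145,0.0364,0,0,-0.985,0],[0.1245,0.0145,0.0364,0,0,-0.985,0],[0.1245,0.0145,0.0364,0,0,-0.985,0],[0.1245,0.0145,0.0364,0,0,-0.985,0],[0.1245,0.0145,0.0364,0,0,-0.985,0],[0.1245,0.0145,0.0364,0,0,-0.985,0]]]'
python3 - <<'E'
from h import *
from bench import capture
import cv2
plan([0.5014,-0.2209,0.028],95.95,2)
c=capture("wrist"); cv2.imwrite("pics/w1.png",c["img"][:,:,::-1])
E
```

```text
t: 3.05
position: [0.4244, -0.4284, 0.1752]
tcp_rot: [-2.712, -1.585, -0.0]
force: [0.4, -0.6, -0.2]
finger_gap: 0.0857
t: 4.18
position: [0.5014, -0.2201, 0.1098]
tcp_rot: [2.101, 2.336, 0.0]
force: [1.1, 0.8, 0.9]
finger_gap: 0.0853
t 4.17 p [ 0.5014 -0.2201  0.1098] yaw 96.07 tilt [ 0.0001 -0.0001] F [1.1 0.8 0.9]
n 2 rows [-0.002  -0.0003  0.2044  0.001   0.0005  0.0144]
```

View pics/w1.png

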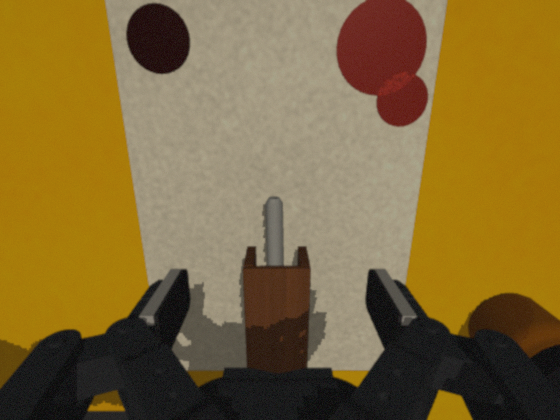

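```bash
cat >> h.py <<'E'
WK=np.array([[308.16829651,0,277.42471962],[0,308.16829651,209.64176788],[0,0,1]])
WT=np.array([[1.50003881e-03,-9.48884307e-01,-3.15620534e-01,8.16874949e-02],[9.99998849e-01,1.49576614e-03,2.55775701e-04,6.73131964e-04],[2.29392959e-04,-3.15620554e-01,9.48885458e-01,-1.25236537e-01],[0,0,0,1]])
def wplane(p,r,uv,z):
    o=p+r.apply(WT[:3,3]); d=r.apply(WT[:3,:3]@np.linalg.solve(WK,np.array([*uv,1.])))
    return o+d*(z-o[2])/d[2]
def wproj(p,r,P):
    c=WT[:3,:3].T@(r.inv().apply(np.array(P)-p)-WT[:3,3]); q=WK@c; return q[:2]/q[2]
E
python3 - <<'E'
from h import *
p,r,s=now()
for uv,z in [((274,198),.02),((275.5,265),.02),((246,265),.044),((310,265),.044),((277,265),.044)]:
    w=wplane(p,r,uv,z); print(w, "tool",r.inv().apply(w-p))
E
```

```text
[ 0.49734941 -0.19780875  0.02      ] tool [ 0.01940331 -0.0017564   0.08864828]
[ 0.50437044 -0.25151732  0.02      ] tool [-0.03475162 -0.00069735  0.08848263]
[ 0.48287772 -0.2408818   0.044     ] tool [-0.02173925 -0.02090614  0.06453823]
[ 0.52676913 -0.23592362  0.044     ] tool [-0.02164843  0.02326433  0.06450329]
[ 0.50414023 -0.23847989  0.044     ] tool [-0.02169525  0.00049155  0.0645213 ]
```

```bash
python3 -m handwheel '[[[0.01,-0.006,0.2,0,0,0,0],[0,0,0.15,0,0,0,0],[0,0,0.055,0,0,0,0],[0,0,0,0,0,0,0],[0,0,0,0,0,0,0.4],[0,0,0,0,0,0,1],[0,0,0,0,0,0,1],[0,0,0,0,0,0,1],[0,0,0,0,0,0,1]]]' 40
python3 - <<'E'
from h import *
p,r,s=now(); print(p,yaw_of(r),s["finger_gap"],s["force"],s["t"])
E
```

```text
t: 5.35
position: [0.5001, -0.2191, 0.0293]
tcp_rot: [2.103, 2.333, 0.0]
force: [0.9, 0.7, 0.6]
finger_gap: 0.0112
[ 0.50011984 -0.21909453  0.02927023] 95.93935718943277 0.011233792205638212 [0.893204   0.71321392 0.62189086] 5.35
```

```bash
python3 -m handwheel '[[[0.02,0,0,0,0,0,1],[0.07,0,0,0,0,0,1],[0.1,0,0,0,0,0,1],[0.1,0,0,0,0,0,1],[0.1,0,0,0,0,0,1],[0.1,0,0,0,0,0,1],[0.1,0,0,0,0,0,1],[0.065,0,0,0,0,0,1],[0.02,0,0,0,0,0,1],[0,0,0,0,0,0,1]]]'
python3 - <<'E'
from h import *
from bench import capture
import cv2
p,r,s=now(); print(p,yaw_of(r),s["finger_gap"],s["force"],s["t"])
c=capture("wrist"); cv2.imwrite("pics/w2.png",c["img"][:,:,::-1])
E
```

```text
t: 6.6
position: [0.4859, -0.0841, 0.029]
tcp_rot: [-2.102, -2.333, -0.001]
force: [1.2, 2.8, 1.7]
finger_gap: 0.0111
[ 0.48594733 -0.08408981  0.02896981] 95.95733923030195 0.011136182486356077 [1.1871958  2.75718811 1.72739693] 6.6
```

View pics/w2.png

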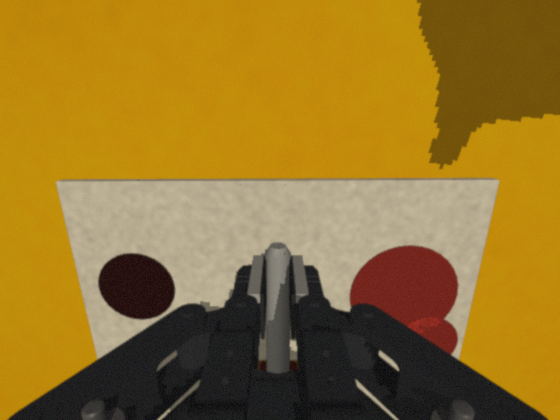

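```bash
python3 -m handwheel '[[[0,0,0,0,0,0,0],[0,0,0,0,0,0,0],[0,0,0,0,0,0,0],[0,0,-0.15,0,0,0,0],[-0.1,0,-0.25,0,0,0,0],[-0.2,0,0,0,0,0,0],[-0.155,0,0,0,0,0,0],[0,0,0,0,0,0,0]]]'
python3 - <<'E'
from h import *
from bench import capture
import cv2
p,r,s=now(); print(p,yaw_of(r),s["finger_gap"],s["force"],s["t"])
c=capture("wrist"); cv2.imwrite("pics/w3.png",c["img"][:,:,::-1])
E
```

```text
t: 7.65
position: [0.4951, -0.1771, 0.1087]
tcp_rot: [-2.107, -2.33, 0.001]
force: [-0.4, 0.5, 1.4]
finger_gap: 0.0856
[ 0.49513684 -0.17705922  0.10874927] 95.7628204853121 0.0856381098746158 [-0.41491406  0.51371017  1.37520157] 7.65
```

View pics/w3.png

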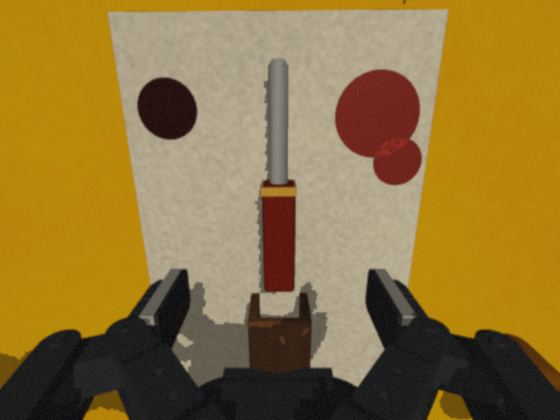

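Run:
```python
from h import *
p,r,s=now()
for uv,z in [((278,60),.02),((278.5,182),.030),((279.5,290),.030),((280,294),.044),((278,12),.006)]:
    w=wplane(p,r,uv,z); print(w, "tool",r.inv().apply(w-p))
```

```text
[ 0.48480968 -0.06640795  0.02      ] tool [0.10986337 0.00094417 0.08871335]
[ 0.4930335  -0.14224368  0.03      ] tool [0.03359111 0.00142657 0.07866351]
[ 0.50256745 -0.22605551  0.03      ] tool [-0.05075549  0.00240912  0.07860813]
[ 0.50223709 -0.22027083  0.044     ] tool [-0.04495805  0.00265901  0.06461174]
[ 0.48173401 -0.03672821  0.006     ] tool [0.13969291 0.00090347 0.10273276]
```

```bash
python3 -m handwheel '[[[0.022,0.009,0.2,0,0,0,0],[0,0,0.15,0,0,0,0],[0,0,0.066,0,0,0,0],[0,0,0,0,0,0,0],[0,0,0,0,0,0,0.4],[0,0,0,0,0,0,1],[0,0,0,0,0,0,1],[0,0,0,0,0,0,1],[0,0,0,0,0,0,1]]]' 90
python3 - <<'E'
from h import *
from bench import capture
import cv2
p,r,s=now(); print(p,yaw_of(r),s["finger_gap"],s["force"],s["t"])
c=capture("wrist"); cv2.imwrite("pics/w4.png",c["img"][:,:,::-1])
E
```

```text
t: 8.82
position: [0.4973, -0.171, 0.0268]
tcp_rot: [2.102, 2.332, 0.001]
force: [0.0, 0.3, 6.0]
finger_gap: 0.022
[ 0.49726073 -0.17103074  0.02681969] 95.92506228117608 0.021970591531683695 [0.00974821 0.27040068 5.96005121] 8.825
```

View pics/w4.png

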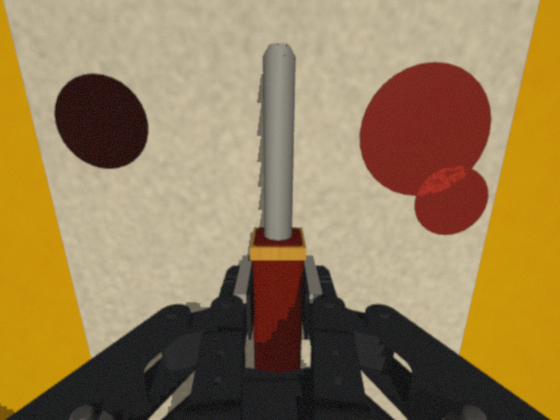

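Run:
```python
from h import *
p,r,s=now()
for uv,z in [((279,46),.0205),((278,236),.024),((278,250),.030)]:
    w=wplane(p,r,uv,z); print(w, "tool",r.inv().apply(w-p))
c=np.array([.605,.1618]); a=np.radians(217.7); d=.18
t=c+d*np.array([np.cos(a),np.sin(a)])
plan([*p[:2],.165],95.9,3)
plan([*t,.165],37.7,15)
print(t)
```

```text
[ 0.48774341 -0.06758514  0.0205    ] tool [0.10385205 0.00121156 0.0062127 ]
[ 0.49549314 -0.14445495  0.024     ] tool [0.0265899  0.00098564 0.00277957]
[ 0.49590027 -0.1484738   0.03      ] tool [ 0.02254527  0.00098484 -0.00321692]
t 8.88 p [ 0.4973 -0.171   0.0268] yaw 95.93 tilt [ 0.0016 -0.0007] F [-0.3 -0.3  6.3]
n 3 rows [-1.000e-04  2.000e-04 -2.303e-01  7.400e-03  4.200e-03  2.400e-03]
t 8.88 p [ 0.4973 -0.171   0.0268] yaw 95.93 tilt [ 0.0016 -0.0007] F [-0.3 -0.3  6.3]
n 15 rows [ 0.0679 -0.0393 -0.0461  0.0018  0.      0.9705]
[0.46257976 0.05172513]
```

```bash
python3 -m handwheel '[[[0,0,-0.12,0,0,0,1],[0,0,-0.25,0,0,0,1],[0,0,-0.25,0,0,0,1],[0,0,-0.07,0,0,0,1]]]' && python3 -m handwheel '[[[0.068,-0.039,0,0,0,0.97,1],[0.068,-0.039,0,0,0,0.97,1],[0.068,-0.039,0,0,0,0.97,1],[0.068,-0.039,0,0,0,0.97,1],[0.068,-0.039,0,0,0,0.97,1],[0.068,-0.039,0,0,0,0.97,1],[0.068,-0.039,0,0,0,0.97,1],[0.068,-0.039,0,0,0,0.97,1]]]' && python3 -m handwheel '[[[0.068,-0.039,0,0,0,0.97,1],[0.068,-0.039,0,0,0,0.97,1],[0.068,-0.039,0,0,0,0.97,1],[0.068,-0.039,0,0,0,0.97,1],[0.068,-0.039,0,0,0,0.97,1],[0.068,-0.039,0,0,0,0.97,1],[0.068,-0.039,0,0,0,0.97,1],[0,0,0,0,0,0,1]]]'
python3 - <<'E'
from h import *
from bench import capture
import cv2
p,r,s=now(); print(p,yaw_of(r),s["finger_gap"],s["force"],s["t"],r.apply([0,0,1]))
c=capture("wrist"); cv2.imwrite("pics/w5.png",c["img"][:,:,::-1])
E
```

```text
t: 9.38
position: [0.4978, -0.1712, 0.1673]
tcp_rot: [2.1, 2.33, 0.003]
force: [0.1, 0.4, -0.4]
finger_gap: 0.022
t: 10.38
position: [0.449, -0.0554, 0.1617]
tcp_rot: [-2.651, -1.681, 0.004]
force: [-0.3, -0.1, -1.2]
finger_gap: 0.0222
t: 11.38
position: [0.4624, 0.0525, 0.1619]
tcp_rot: [-2.971, -1.019, 0.005]
force: [-0.3, 0.5, -1.8]
finger_gap: 0.0221
[0.46239276 0.05250777 0.16185377] 37.85192830983399 0.02210448613294138 [-0.34524795  0.46944094 -1.83266093] 11.375 [-3.15330550e-03 -8.20318734e-05 -9.99995025e-01]
```

View pics/w5.png

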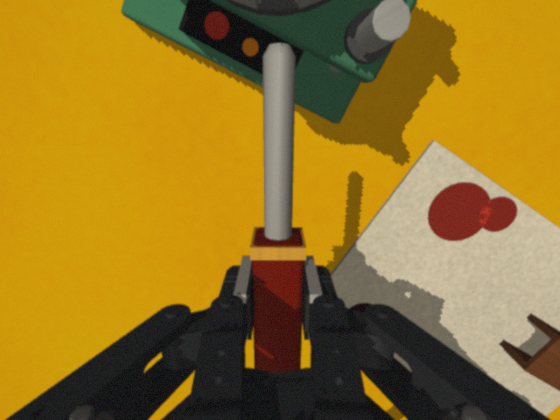

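```bash
python3 -m handwheel '[[[0,0,-0.25,0,0,0,1],[0.15,0,-0.02,0,0,0,1],[0.25,0,0,0,0,0,1],[0.08,0,0,0,0,0,1],[0,0,0,0,0,0,1],[0,0,0,0,0,0,1]]]'
python3 - <<'E'
from h import *
from bench import capture
import cv2
p,r,s=now(); print(p.tolist(),s["tcp_rot"].tolist(),yaw_of(r),s["finger_gap"],s["force"],s["t"],r.apply([0,0,1]))
c=capture("wrist"); cv2.imwrite("pics/w6.png",c["img"][:,:,::-1])
E
```

```text
t: 12.18
position: [0.5384, 0.1099, 0.2174]
tcp_rot: [2.973, 1.016, -0.002]
force: [0.2, -0.4, -1.1]
finger_gap: 0.0218
[0.5383841186354836, 0.10989854208440265, 0.2173941149281947] [2.97267449573595, 1.0157060525507977, -0.0016997495442826174] 37.72863957783284 0.021754950967507847 [ 0.21063756 -0.39017509 -1.05906219] 12.175 [-9.64899022e-04 -5.22953812e-04 -9.99999398e-01]
```

View pics/w6.png

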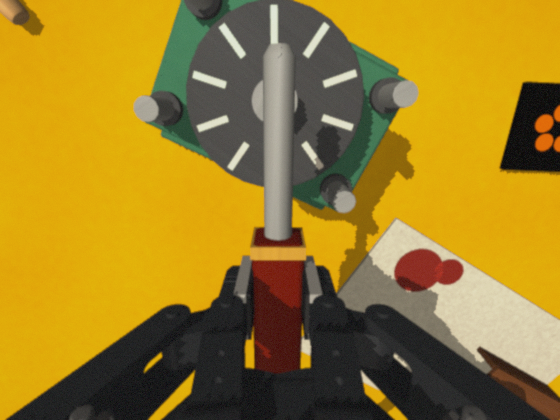

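Run:
```python
from h import *
from scipy.optimize import least_squares
np.set_printoptions(precision=4,suppress=True)
p=np.array([0.5383841186354836, 0.10989854208440265, 0.2173941149281947]); r=R.from_rotvec([2.97267449573595, 1.0157060525507977, -0.0016997495442826174])
L=[((230,168),(246,144)),((197,129),(228,119)),((193,75),(225,86)),((221,26),(243,57)),((274,5),(274,42)),((326,25),(306,54)),((357,74),(331,84)),((353,126),(324,116)),((321,166),(304,144))]
W=[[wplane(p,r,q,.143)[:2] for q in l] for l in L]
def f(x):
    e=[]
    for a,b in W:
        for q in (a,b):
            d=q-x[:2]; ang=np.arctan2(d[1],d[0])-x[2]; k=np.round(ang/np.radians(36)); e.append(np.linalg.norm(d)*np.sin(ang-k*np.radians(36)))
    return e
s=least_squares(f,[.605,.162,np.radians(1.7)]); print(s.x[:2],np.degrees(s.x[2]),np.array(f(s.x))*1e3)
for a,b in W: print(np.linalg.norm(a-s.x[:2]),np.linalg.norm(b-s.x[:2]))
P=[wplane(p,r,q,.143)[:2] for q in [(146,108),(404,94),(343,201)]]; print(P, P[0],P[2])
for q in P: print(np.linalg.norm(q-s.x[:2]),np.degrees(np.arctan2(*(q-s.x[:2])[::-1]))%360)
print("centre from diag",(P[0]+P[1])/2)
```

```text
[0.6048 0.1625] 2.4760622457598083 [-0.3931 -0.3858 -0.373   0.2425  0.162   0.3944  0.2225  0.1615 -0.2151
  0.0627  0.0453  0.3616 -0.8682 -1.2465  0.8882  1.1122  0.4213 -0.3492]
0.05034395471505864 0.03142345407755661
0.05154797122430626 0.030887326419581362
0.051032173526226035 0.031331036395291265
0.05093233201755966 0.030979223309370887
0.05104031423225614 0.03259565554500403
0.0504961158149349 0.03203163961159915
0.05132424786054216 0.0352012566645397
0.050894584044715696 0.0315233184156831
0.04958114493883665 0.03141438110282893
[array([0.5533, 0.2229]), array([0.6563, 0.1033]), array([0.5829, 0.0874])] [0.5533 0.2229] [0.5829 0.0874]
0.07937338601137654 130.42763203394682
0.07843943787603389 311.063806544708
0.07821723845362488 253.73258443736927
centre from diag [0.6048 0.1631]
```

```bash
python3 -m handwheel '[[[-0.15,0,0,0,0,0,1],[-0.25,0,0,0,0,0,1],[-0.1,0,0,0,0,0,1],[0,0,0,0,0,0,1]]]'
python3 - <<'E'
from h import *
c=np.array([.6044,.1630]); a=np.radians(38.3); d=.18
t=c-d*np.array([np.cos(a),np.sin(a)])
plan([*t,.1338],38.3,4)
E
```

```text
t: 12.72
position: [0.4589, 0.0485, 0.2186]
tcp_rot: [2.973, 1.013, 0.003]
force: [1.6, 0.2, -1.5]
finger_gap: 0.0218
t 12.72 p [0.4589 0.0485 0.2186] yaw 37.63 tilt [ 0.0022 -0.0001] F [ 1.6  0.2 -1.5]
n 4 rows [ 0.0063  0.0002  0.106   0.0051 -0.0061 -0.042 ]
```

```bash
python3 -m handwheel '[[[0.0063,0,0.106,0,0,-0.042,1],[0.0063,0,0.106,0,0,-0.042,1],[0.0063,0,0.106,0,0,-0.042,1],[0.0063,0,0.106,0,0,-0.042,1],[0,0,0,0,0,0,1],[0,0,0,0,0,0,1]]]'
python3 - <<'E'
from h import *
c=np.array([.6044,.1630]); a=np.radians(38.3); d=.18
t=c-d*np.array([np.cos(a),np.sin(a)])
plan([*t,.1338],38.3,1)
E
```

```text
t: 13.48
position: [0.4642, 0.0528, 0.1339]
tcp_rot: [2.967, 1.033, 0.002]
force: [-0.3, -0.0, -1.3]
finger_gap: 0.022
t 13.47 p [0.4642 0.0528 0.1339] yaw 38.41 tilt [0.0011 0.0001] F [-0.3 -0.  -1.3]
n 1 rows [-0.0085  0.0018  0.0003  0.0079 -0.0132  0.0285]
```

```bash
python3 -m handwheel '[[[0.05,0.002,0,0,0,0,1],[0.035,0,0,0,0,0,1],[0.02,0,0,0,0,0,1],[0.02,0,0,0,0,0,1],[0,0,0,0,0,0,1]]]'
python3 - <<'E'
from h import *
from bench import capture
import cv2
p,r,s=now(); print(p,yaw_of(r),s["finger_gap"],s["force"],s["torque"],s["t"])
print(r.inv().apply(np.array([.6044,.1630,.125])-p), r.inv().apply(s["force"]))
c=capture("wrist"); cv2.imwrite("pics/w7.png",c["img"][:,:,::-1])
E
```

```text
t: 14.1
position: [0.4837, 0.068, 0.1329]
tcp_rot: [-2.967, -1.034, 0.0]
force: [-0.5, -0.0, -1.3]
finger_gap: 0.0221
[0.4837103  0.06802476 0.1328723 ] 38.42226983558463 0.022072702208402108 [-0.54287413 -0.04636504 -1.31224096] [0.00458783 0.02194789 0.02433944] 14.1
[0.15357901 0.00059553 0.00783627] [-0.45382243 -0.3008488   1.31239231]
```

View pics/w7.png

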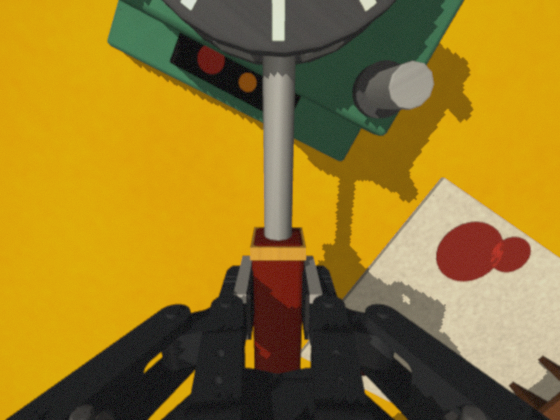

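```bash
python3 -m handwheel '[[[0.025,0,-0.004,0,0,0,1],[0.025,0,0,0,0,0,1],[0.025,0,0,0,0,0,1],[0.02,0,0,0,0,0,1],[0,0,0,0,0,0,1]]]'
cat >> h.py <<'E'
AX=np.array([.6044,.1630,.125])
def st():
    p,r,s=now(); l=r.inv().apply(AX-p)
    print("t %.2f"%s["t"],"p",np.round(p,4),"yaw %.2f"%yaw_of(r),"gap %.4f"%s["finger_gap"],"axis in tool mm",np.round(l*1e3,1),"Ftool",np.round(r.inv().apply(s["force"]),1),"Ttool",np.round(r.inv().apply(s["torque"]),2),"tilt",np.round(r.apply([0,0,1])[:2],3), "j6 %.2f"%s["joints"][5])
    return p,r,s
E
python3 -c "
from h import *
st()"
```

```text
t: 14.78
position: [0.4986, 0.0798, 0.1336]
tcp_rot: [-2.967, -1.034, 0.0]
force: [0.3, 0.4, -1.2]
finger_gap: 0.0222
t 14.78 p [0.4986 0.0798 0.1336] yaw 38.42 gap 0.0222 axis in tool mm [134.5   0.6   8.6] Ftool [ 0.5 -0.1  1.2] Ttool [-0.05  0.04 -0.  ] tilt [-0. -0.] j6 0.99
```

```bash
python3 -m handwheel '[[[0.01,0,0,0,0,0,1],[0.007,0,0,0,0,0,1],[0,0,0,0,0,0,1]]]'
python3 -c "
from h import *
st()"
```

```text
t: 15.15
position: [0.5011, 0.0817, 0.1337]
tcp_rot: [2.967, 1.033, -0.0]
force: [0.7, -0.1, -1.6]
finger_gap: 0.0224
t 15.15 p [0.5011 0.0817 0.1337] yaw 38.40 gap 0.0224 axis in tool mm [131.4   0.5   8.7] Ftool [0.5 0.5 1.6] Ttool [-0.03 -0.05 -0.02] tilt [-0. -0.] j6 1.00
```

```bash
python3 -m handwheel '[[[0.007,0,0,0,0,0,1],[0.005,0,0,0,0,0,1],[0,0,0,0,0,0,1]]]'
python3 -c "
from h import *
st()"
```

```text
t: 15.52
position: [0.5013, 0.0819, 0.1335]
tcp_rot: [2.966, 1.032, -0.009]
force: [-9.7, -6.1, 2.2]
finger_gap: 0.0215
t 15.53 p [0.5013 0.0819 0.1335] yaw 38.36 gap 0.0215 axis in tool mm [131.2   0.4   7.7] Ftool [-11.4  -1.3  -2.2] Ttool [ 0.11 -1.49 -0.12] tilt [-0.005 -0.003] j6 1.00
```

```bash
python3 -m handwheel '[[[-0.008,0,0,0,0,0,1],[0.0004,-0.023,0,0,0,0.5,1],[0.0016,-0.0459,0,0,0,1,1],[0.0016,-0.0459,0,0,0,1,1],[0.0016,-0.0459,0,0,0,1,1],[0.0016,-0.0459,0,0,0,1,1],[0,0,0,0,0,0,1]]]'
python3 - <<'E'
from h import *
from bench import capture
import cv2
st()
c=capture("wrist"); cv2.imwrite("pics/w8.png",c["img"][:,:,::-1])
E
```

```text
t: 16.4
position: [0.4814, 0.1167, 0.1337]
tcp_rot: [3.089, 0.552, -0.001]
force: [-1.0, -6.8, -1.3]
finger_gap: 0.0221
t 16.40 p [0.4814 0.1167 0.1337] yaw 20.25 gap 0.0221 axis in tool mm [131.4  -0.9   8.5] Ftool [-3.3  6.1  1.3] Ttool [-0.88 -0.58  0.47] tilt [-0.    -0.003] j6 1.39
```

View pics/w8.png

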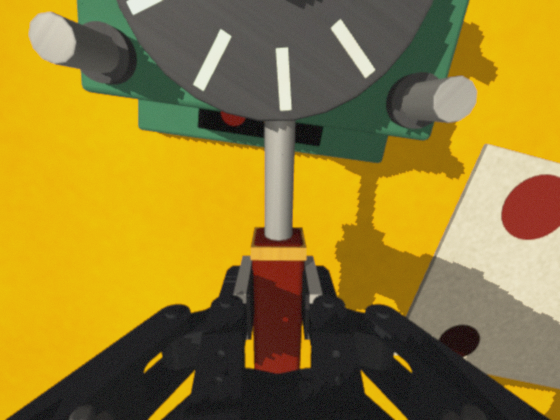

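```bash
python3 -m handwheel '[[[0.0016,-0.0455,0,0,0,1,1],[0.0016,-0.0455,0,0,0,1,1],[0.0016,-0.0455,0,0,0,1,1],[0.0016,-0.0455,0,0,0,1,1],[0.0016,-0.0455,0,0,0,1,1],[0.0016,-0.0455,0,0,0,1,1],[0.0016,-0.0455,0,0,0,1,1],[0.0016,-0.0455,0,0,0,1,1],[0.0016,-0.0455,0,0,0,1,1],[0,0,0,0,0,0,1]]]'
python3 - <<'E'
from h import *
st()
E
```

```text
t: 17.7
position: [0.4776, 0.1978, 0.1334]
tcp_rot: [3.109, -0.429, -0.003]
force: [-3.6, -4.3, 0.7]
finger_gap: 0.0219
t 17.70 p [0.4776 0.1978 0.1334] yaw -15.71 gap 0.0219 axis in tool mm [131.5  -0.8   8.2] Ftool [-2.3  5.1 -0.7] Ttool [-0.89 -0.34  0.45] tilt [-0.002 -0.003] j6 2.17
```

```bash
python3 -m handwheel '[[[0.0016,-0.0455,0,0,0,1,1],[0.0016,-0.0455,0,0,0,1,1],[0.0016,-0.0455,0,0,0,1,1],[0.0004,-0.0225,0,0,0,0.5,1],[0,0,0,0,0,0,1]]]'
python3 - <<'E'
from h import *
from bench import capture
import cv2
p,r,s=st(); print(p.tolist(),s["tcp_rot"].tolist())
c=capture("wrist"); cv2.imwrite("pics/w9.png",c["img"][:,:,::-1])
E
```

```text
t: 18.32
position: [0.4896, 0.2272, 0.1333]
tcp_rot: [3.034, -0.804, -0.003]
force: [-4.8, -4.4, 1.0]
finger_gap: 0.0222
t 18.32 p [0.4896 0.2272 0.1333] yaw -29.69 gap 0.0222 axis in tool mm [131.5  -1.2   8.2] Ftool [-2.   6.2 -1. ] Ttool [-1.02 -0.19  0.49] tilt [-0.003 -0.002] j6 2.46
[0.48960413698327676, 0.2271531787808246, 0.13332836908281842] [3.033862201968719, -0.804127608622678, -0.0033477896132226783]
```

View pics/w9.png

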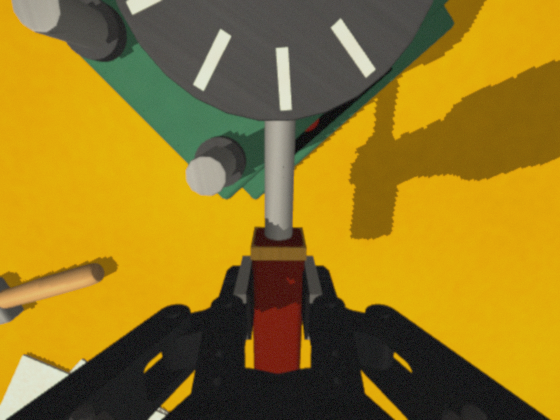

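Run:
```python
from h import *
p,r,s=now()
c=np.array([.6048,.1625])
for l in [((226,32),(201,88)),((282,48),(285,109)),((337,22),(370,73))]:
    a,b=[wplane(p,r,q,.143)[:2] for q in l]
    m=(a+b)/2
    for q in (a,b,m): print(np.degrees(np.arctan2(*(q-c)[::-1]))%360, np.linalg.norm(q-c))
```

```text
120.17808729093763 0.03098637639415483
120.60594228115481 0.05076338738176569
120.44376863505833 0.04087461364876714
155.78841983825103 0.03165553988304473
155.03650369926038 0.05117962288428723
155.32384799889275 0.04141673928337911
191.78016313079675 0.03177323899197641
190.75204134141453 0.05146415162926039
191.14449120880025 0.04161711395946954
```

Run:
```python
from h import *
a=np.radians(-24.4); t=AX-.132*np.array([np.cos(a),np.sin(a),0]); t[2]=.1338
plan(t,-24.4,2)
```

```text
t 18.38 p [0.4896 0.2271 0.1334] yaw -29.68 tilt [-0.0027 -0.0022] F [-4.3 -3.5  0.6]
n 2 rows [-5.000e-04  2.750e-02 -1.000e-03  2.310e-02  1.010e-02 -6.594e-01]
```

```bash
python3 -m handwheel '[[[0,0.029,-0.001,0,0,-0.7,1],[0,0.029,-0.001,0,0,-0.7,1],[0,0,0,0,0,0,1]]]'
python3 - <<'E'
from h import *
st()
E
```

```text
t: 18.75
position: [0.4848, 0.2178, 0.1342]
tcp_rot: [-3.072, 0.654, 0.0]
force: [-0.5, -0.4, -1.6]
finger_gap: 0.0218
t 18.75 p [0.4848 0.2178 0.1342] yaw -24.03 gap 0.0218 axis in tool mm [131.5   1.4   9.1] Ftool [-0.3  0.6  1.6] Ttool [ 0.02 -0.19  0.04] tilt [-0.     0.001] j6 2.35
```

Unloaded. Withdraw 48 mm.

```bash
python3 -m handwheel '[[[-0.03,0,0,0,0,0,1],[-0.08,0,0,0,0,0,1],[-0.09,0,0,0,0,0,1],[-0.04,0,0,0,0,0,1],[0,0,0,0,0,0,1]]]'
python3 - <<'E'
from h import *
st()
a=np.radians(47.6); t=AX-.18*np.array([np.cos(a),np.sin(a),0]); t[2]=.1338
plan(t,47.6,18)
E
```

```text
t: 19.38
position: [0.4405, 0.2378, 0.1344]
tcp_rot: [-3.073, 0.651, -0.001]
force: [0.9, -0.5, -1.1]
finger_gap: 0.0219
t 19.38 p [0.4405 0.2378 0.1344] yaw -23.92 gap 0.0219 axis in tool mm [180.2   1.9   9.5] Ftool [1.  0.1 1.1] Ttool [-0.01 -0.    0.03] tilt [0.001 0.   ] j6 2.42
t 19.38 p [0.4405 0.2378 0.1344] yaw -23.92 tilt [0.0007 0.0002] F [ 0.9 -0.5 -1.1]
n 18 rows [ 1.900e-03  6.290e-02  2.000e-04 -0.000e+00 -6.000e-04 -9.934e-01]
```

```bash
python3 -m handwheel '[[[0.0019,0.063,0,0,0,-0.993,1],[0.0019,0.063,0,0,0,-0.993,1],[0.0019,0.063,0,0,0,-0.993,1],[0.0019,0.063,0,0,0,-0.993,1],[0.0019,0.063,0,0,0,-0.993,1],[0.0019,0.063,0,0,0,-0.993,1],[0.0019,0.063,0,0,0,-0.993,1],[0.0019,0.063,0,0,0,-0.993,1],[0.0019,0.063,0,0,0,-0.993,1]]]' && python3 -m handwheel '[[[0.0019,0.063,0,0,0,-0.993,1],[0.0019,0.063,0,0,0,-0.993,1],[0.0019,0.063,0,0,0,-0.993,1],[0.0019,0.063,0,0,0,-0.993,1],[0.0019,0.063,0,0,0,-0.993,1],[0.0019,0.063,0,0,0,-0.993,1],[0.0019,0.063,0,0,0,-0.993,1],[0.0019,0.063,0,0,0,-0.993,1],[0.0019,0.063,0,0,0,-0.993,1],[0,0,0,0,0,0,1]]]'
python3 - <<'E'
from h import *
st()
a=np.radians(47.6); t=AX-.16*np.array([np.cos(a),np.sin(a),0]); t[2]=.1338
plan(t,47.6,2)
E
```

```text
t: 20.5
position: [0.429, 0.1257, 0.1343]
tcp_rot: [3.125, 0.325, 0.001]
force: [0.4, 0.1, -2.4]
finger_gap: 0.0219
t: 21.75
position: [0.4838, 0.0284, 0.1341]
tcp_rot: [2.877, 1.262, -0.0]
force: [-0.5, 0.8, -1.8]
finger_gap: 0.0225
t 21.75 p [0.4838 0.0284 0.1341] yaw 47.39 gap 0.0225 axis in tool mm [180.7  -2.4   9. ] Ftool [ 0.3 -0.9  1.8] Ttool [0.02 0.02 0.02] tilt [-0. -0.] j6 0.73
t 21.75 p [0.4838 0.0284 0.1341] yaw 47.39 tilt [-0.0001 -0.0003] F [-0.5  0.8 -1.8]
n 2 rows [ 0.0518 -0.0044  0.0006  0.0008  0.0018 -0.0263]
```

```bash
python3 -m handwheel '[[[0.05,-0.0045,0,0,0,-0.026,1],[0.054,-0.0045,0,0,0,-0.026,1],[0,0,0,0,0,0,1]]]'
python3 - <<'E'
from h import *
from bench import capture
import cv2
st()
c=capture("wrist"); cv2.imwrite("pics/w10.png",c["img"][:,:,::-1])
E
```

```text
t: 22.12
position: [0.4964, 0.0467, 0.1341]
tcp_rot: [-2.872, -1.272, 0.0]
force: [-0.1, -0.8, -0.2]
finger_gap: 0.0219
t 22.12 p [0.4964 0.0467 0.1341] yaw 47.79 gap 0.0219 axis in tool mm [158.7   1.9   9.1] Ftool [-0.6  0.5  0.2] Ttool [-0.01  0.04  0.03] tilt [-0.  0.] j6 0.76
```

View pics/w10.png

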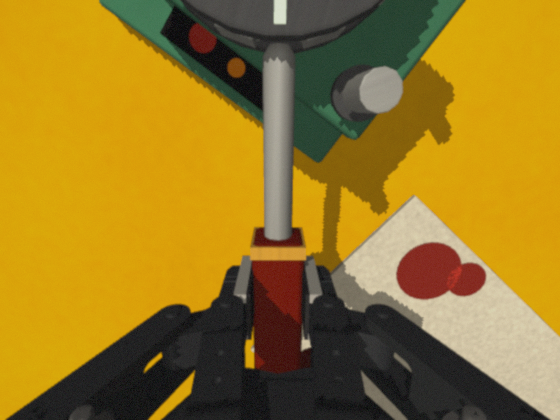

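```bash
python3 -m handwheel '[[[0.02,0.006,0,0,0,0,1],[0.03,0,0.001,0,0,0,1],[0.03,0,0,0,0,0,1],[0.03,0,0,0,0,0,1],[0.022,0,0,0,0,0,1],[0.008,0,0,0,0,0,1],[0,0,0,0,0,0,1]]]'
python3 - <<'E'
from h import *
st()
E
```

```text
t: 23.05
position: [0.5159, 0.0656, 0.1339]
tcp_rot: [-2.873, -1.271, -0.0]
force: [-0.8, 0.5, -1.6]
finger_gap: 0.0219
t 23.05 p [0.5159 0.0656 0.1339] yaw 47.72 gap 0.0219 axis in tool mm [ 1.316e+02 -1.000e-01  8.900e+00] Ftool [-0.2 -0.9  1.6] Ttool [0.05 0.02 0.01] tilt [-0.  0.] j6 0.80
```

```bash
python3 -m handwheel '[[[0.0004,-0.023,0,0,0,0.5,1],[0.0016,-0.0456,0,0,0,1,1],[0.0016,-0.0456,0,0,0,1,1],[0.0016,-0.0456,0,0,0,1,1],[0.0016,-0.0456,0,0,0,1,1],[0.0016,-0.0456,0,0,0,1,1],[0.0016,-0.0456,0,0,0,1,1],[0.0016,-0.0456,0,0,0,1,1],[0.0016,-0.0456,0,0,0,1,1],[0.0016,-0.0456,0,0,0,1,1]]]'
python3 - <<'E'
from h import *
st()
E
```

```text
t: 24.3
position: [0.4748, 0.1378, 0.134]
tcp_rot: [3.126, 0.256, -0.001]
force: [-1.4, -8.7, -0.8]
finger_gap: 0.0222
t 24.30 p [0.4748 0.1378 0.134 ] yaw 9.37 gap 0.0222 axis in tool mm [132.   -3.8   8.8] Ftool [-2.8  8.4  0.9] Ttool [-1.4  -0.38  0.7 ] tilt [-0.    -0.005] j6 1.62
```

```bash
python3 -m handwheel '[[[0,0,0,0,0,0,1],[0.0004,-0.023,0,0,0,0.5,1],[0,0,0,0,0,0,1]]]'
python3 -c "
from h import *
st()"
python3 -m handwheel '[[[0.0004,-0.023,0,0,0,0.5,1],[0.0004,-0.023,0,0,0,0.5,1],[0,0,0,0,0,0,1]]]'
python3 -c "
from h import *
st()"
```

```text
t: 24.68
position: [0.4741, 0.1429, 0.1339]
tcp_rot: [3.131, 0.207, -0.001]
force: [-0.8, -5.7, -0.0]
finger_gap: 0.0223
t 24.68 p [0.4741 0.1429 0.1339] yaw 7.55 gap 0.0223 axis in tool mm [131.9  -2.8   8.8] Ftool [-1.6  5.6  0. ] Ttool [-1.02 -0.34  0.52] tilt [-0.001 -0.004] j6 1.67
t: 25.05
position: [0.473, 0.1521, 0.1339]
tcp_rot: [3.137, 0.097, -0.002]
force: [-2.2, -6.1, -1.2]
finger_gap: 0.022
t 25.05 p [0.473  0.1521 0.1339] yaw 3.55 gap 0.0220 axis in tool mm [131.8  -2.7   8.7] Ftool [-2.6  6.   1.3] Ttool [-0.95 -0.33  0.4 ] tilt [-0.001 -0.004] j6 1.75
```

```bash
for i in 1; do :; done; python3 -m handwheel '[[[0.0004,-0.025,0,0,0,0.5,1],[0.0004,-0.023,0,0,0,0.5,1],[0,0,0,0,0,0,1]]]'
python3 -c "
from h import *
st()"
python3 -m handwheel '[[[0.0004,-0.023,0,0,0,0.5,1],[0.0004,-0.023,0,0,0,0.5,1],[0,0,0,0,0,0,1]]]'
python3 -c "
from h import *
st()"
```

```text
t: 25.42
position: [0.4727, 0.1618, 0.1338]
tcp_rot: [3.138, -0.012, -0.002]
force: [-3.1, -5.6, 0.1]
finger_gap: 0.0222
t 25.43 p [0.4727 0.1618 0.1338] yaw -0.44 gap 0.0222 axis in tool mm [131.7  -2.2   8.7] Ftool [-3.   5.6 -0. ] Ttool [-0.95 -0.31  0.45] tilt [-0.001 -0.003] j6 1.84
t: 25.8
position: [0.473, 0.171, 0.1338]
tcp_rot: [3.136, -0.121, -0.002]
force: [-2.8, -5.3, -0.3]
finger_gap: 0.0218
t 25.80 p [0.473  0.171  0.1338] yaw -4.44 gap 0.0218 axis in tool mm [131.7  -2.2   8.6] Ftool [-2.4  5.5  0.3] Ttool [-0.97 -0.29  0.5 ] tilt [-0.001 -0.003] j6 1.93
```

```bash
python3 -m handwheel '[[[0.0004,-0.023,0,0,0,0.5,1],[0.0004,-0.023,0,0,0,0.5,1],[0,0,0,0,0,0,1]]]'
python3 -c "
from h import *
st()"
python3 -m handwheel '[[[0.0004,-0.023,0,0,0,0.5,1],[0.0004,-0.023,0,0,0,0.5,1],[0,0,0,0,0,0,1]]]'
python3 -c "
from h import *
st()"
```

```text
t: 26.18
position: [0.4739, 0.1802, 0.1338]
tcp_rot: [3.13, -0.231, -0.002]
force: [-3.1, -5.6, -0.2]
finger_gap: 0.022
t 26.18 p [0.4739 0.1802 0.1338] yaw -8.43 gap 0.0220 axis in tool mm [131.6  -2.1   8.6] Ftool [-2.3  6.   0.2] Ttool [-0.95 -0.31  0.52] tilt [-0.002 -0.003] j6 2.02
t: 26.55
position: [0.4755, 0.1893, 0.1337]
tcp_rot: [3.12, -0.34, -0.003]
force: [-3.9, -6.2, -0.6]
finger_gap: 0.0219
t 26.55 p [0.4755 0.1893 0.1337] yaw -12.43 gap 0.0219 axis in tool mm [131.6  -2.1   8.5] Ftool [-2.5  6.9  0.6] Ttool [-1.01 -0.29  0.49] tilt [-0.002 -0.003] j6 2.10
```

```bash
python3 -m handwheel '[[[0.0004,-0.023,0,0,0,0.5,1],[0,0,0,0,0,0,1]]]'
python3 -c "
from h import *
st()"
python3 -m handwheel '[[[0.0004,-0.023,0,0,0,0.5,1],[0,0,0,0,0,0,1]]]'
python3 - <<'E'
from h import *
from bench import capture
import cv2
st()
c=capture("wrist"); cv2.imwrite("pics/w11.png",c["img"][:,:,::-1])
E
```

```text
t: 26.8
position: [0.4764, 0.1935, 0.1336]
tcp_rot: [3.113, -0.395, -0.003]
force: [-4.2, -6.2, 0.1]
finger_gap: 0.0218
t 26.80 p [0.4764 0.1935 0.1336] yaw -14.45 gap 0.0218 axis in tool mm [131.6  -2.4   8.5] Ftool [-2.6  7.  -0. ] Ttool [-1.2  -0.3   0.59] tilt [-0.002 -0.004] j6 2.14
t: 27.05
position: [0.4774, 0.1977, 0.1336]
tcp_rot: [3.105, -0.449, -0.004]
force: [-5.3, -6.8, 0.7]
finger_gap: 0.0222
t 27.05 p [0.4774 0.1977 0.1336] yaw -16.47 gap 0.0222 axis in tool mm [131.6  -2.7   8.4] Ftool [-3.1  8.  -0.6] Ttool [-1.35 -0.32  0.68] tilt [-0.003 -0.004] j6 2.19
```

View pics/w11.png

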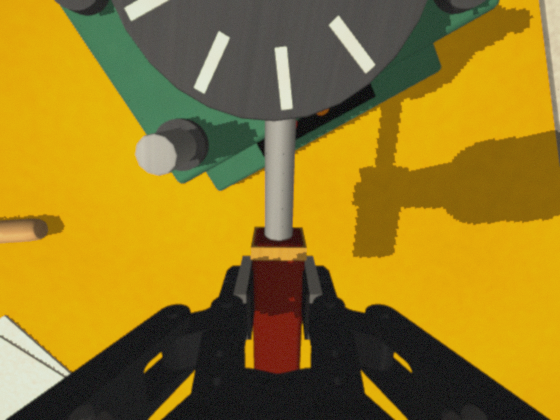

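```bash
cat > ang.py <<'E'
from h import *
def ang(p,r,ls):
    c=np.array([.6048,.1625])
    for l in ls:
        m=np.mean([wplane(p,r,q,.143)[:2] for q in l],0); print("%.1f"%(np.degrees(np.arctan2(*(m-c)[::-1]))%36),end=" ")
    print()
E
python3 - <<'E'
from ang import *
p,r,s=now()
ang(p,r,[((224,33),(201,92)),((280,47),(286,109)),((335,19),(370,72))])
E
python3 -m handwheel '[[[0.0004,-0.023,0,0,0,0.5,1],[0,0,0,0,0,0,1]]]'
python3 -c "
from h import *
st()"
python3 -m handwheel '[[[0.0004,-0.023,0,0,0,0.5,1],[0,0,0,0,0,0,1]]]'
python3 - <<'E'
from h import *
from bench import capture
import cv2
st()
c=capture("wrist"); cv2.imwrite("pics/w12.png",c["img"][:,:,::-1])
E
```

```text
27.5 26.3 26.1 
t: 27.35
position: [0.4786, 0.2018, 0.1335]
tcp_rot: [3.095, -0.504, -0.004]
force: [-5.6, -7.9, 1.3]
finger_gap: 0.022
t 27.35 p [0.4786 0.2018 0.1335] yaw -18.48 gap 0.0220 axis in tool mm [131.6  -3.1   8.3] Ftool [-2.8  9.3 -1.3] Ttool [-1.63 -0.34  0.75] tilt [-0.004 -0.005] j6 2.23
t: 27.6
position: [0.4797, 0.2053, 0.1334]
tcp_rot: [3.084, -0.559, -0.006]
force: [-8.6, -10.8, 2.9]
finger_gap: 0.0226
t 27.60 p [0.4797 0.2053 0.1334] yaw -20.55 gap 0.0226 axis in tool mm [131.7  -4.3   8. ] Ftool [-4.3 13.2 -2.8] Ttool [-2.25 -0.49  1.09] tilt [-0.005 -0.007] j6 2.27
```

View pics/w12.png

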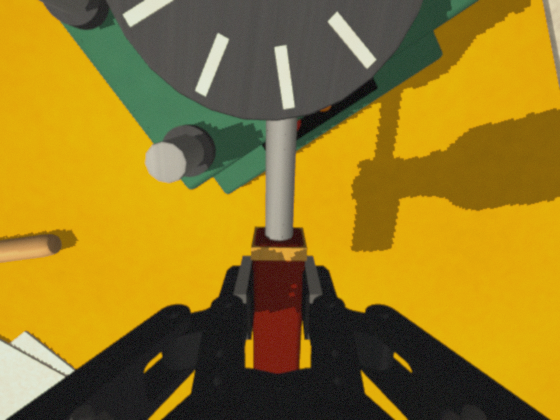

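```bash
python3 - <<'E'
from ang import *
p,r,s=now()
ang(p,r,[((222,36),(203,93)),((280,46),(289,108)),((333,16),(371,66))])
E
python3 -m handwheel '[[[0.0004,-0.018,0,0,0,0.25,1],[0,0,0,0,0,0,1]]]'
python3 -c "
from h import *
st()"
python3 -m handwheel '[[[0.0004,-0.018,0,0,0,0.25,1],[0,0,0,0,0,0,1]]]'
python3 - <<'E'
from h import *
from bench import capture
import cv2
st()
c=capture("wrist"); cv2.imwrite("pics/w13.png",c["img"][:,:,::-1])
E
```

```text
25.7 25.0 24.3 
t: 27.9
position: [0.4803, 0.2073, 0.1331]
tcp_rot: [3.075, -0.587, -0.008]
force: [-11.7, -16.2, 3.6]
finger_gap: 0.0214
t 27.90 p [0.4803 0.2073 0.1331] yaw -21.63 gap 0.0214 axis in tool mm [131.7  -4.6   7.6] Ftool [-4.9 19.4 -3.3] Ttool [-3.17 -0.52  1.52] tilt [-0.007 -0.01 ] j6 2.29
t: 28.15
position: [0.4811, 0.2095, 0.1329]
tcp_rot: [3.067, -0.616, -0.01]
force: [-16.2, -20.4, 5.1]
finger_gap: 0.0224
t 28.15 p [0.4811 0.2095 0.1329] yaw -22.71 gap 0.0224 axis in tool mm [131.7  -4.9   7.3] Ftool [-7.1 25.2 -4.7] Ttool [-3.95 -0.65  1.96] tilt [-0.009 -0.012] j6 2.32
```

View pics/w13.png

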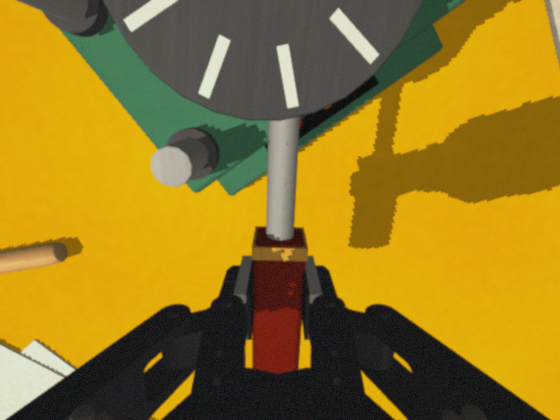

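Run:
```python
from ang import *
from bench import capture
import cv2
p,r,s=now()
ang(p,r,[((225,38),(205,95)),((281,46),(293,107)),((334,12),(374,60))])
for n in ["side"]:
    c=capture(n); cv2.imwrite("pics/side1.png",cv2.resize(c["img"][130:260,240:380,::-1],None,fx=5,fy=4.6,interpolation=cv2.INTER_CUBIC))
```

```text
25.8 24.7 24.4
```

View pics/side1.png

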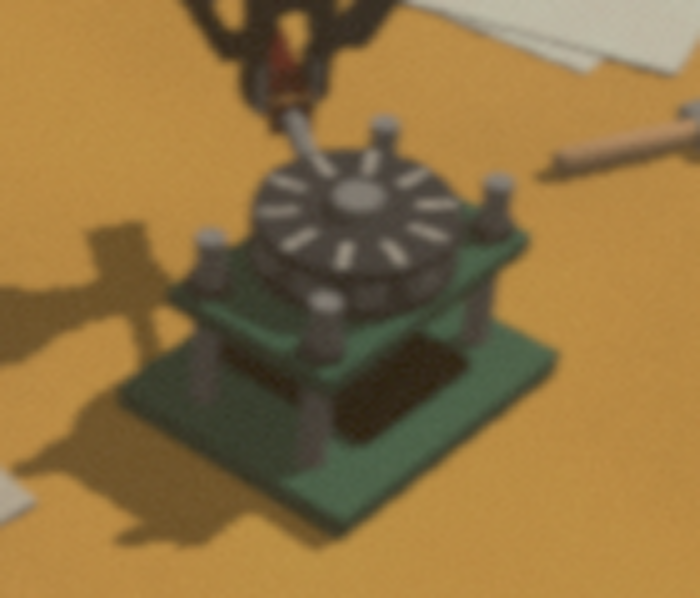

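```bash
python3 -m handwheel '[[[0.0004,-0.018,0,0,0,0.25,1],[0,0,0,0,0,0,1]]]'
python3 - <<'E'
from h import *
from bench import capture
import cv2
st()
c=capture("wrist"); cv2.imwrite("pics/w14.png",c["img"][:,:,::-1])
E
```

```text
t: 28.5
position: [0.4819, 0.2116, 0.1326]
tcp_rot: [3.058, -0.644, -0.013]
force: [-18.5, -24.0, 5.3]
finger_gap: 0.0219
t 28.50 p [0.4819 0.2116 0.1326] yaw -23.79 gap 0.0219 axis in tool mm [131.7  -5.1   6.9] Ftool [-7.2 29.5 -4.8] Ttool [-4.82 -0.65  2.32] tilt [-0.011 -0.015] j6 2.34
```

View pics/w14.png

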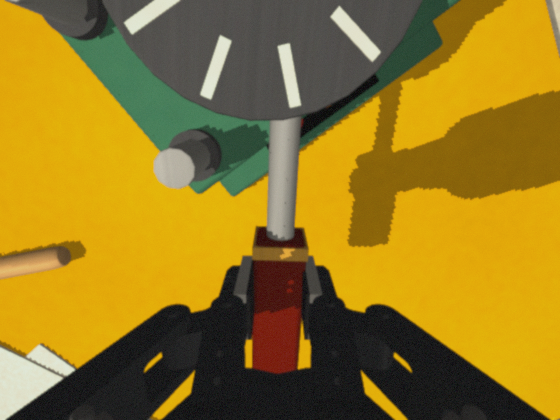

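```bash
python3 -m handwheel '[[[0,0.023,0,0,0,-0.5,1],[0.001,0.046,0,0,0,-1,1],[0,0.046,0,0,0,-1,1],[0,0,0,0,0,0,1]]]'
python3 - <<'E'
from h import *
from bench import capture
import cv2
st()
c=capture("wrist"); cv2.imwrite("pics/w15.png",c["img"][:,:,::-1])
E
```

```text
t: 29.05
position: [0.4767, 0.1946, 0.1337]
tcp_rot: [3.117, -0.367, -0.003]
force: [-4.7, -6.3, -1.0]
finger_gap: 0.0219
t 29.05 p [0.4767 0.1946 0.1337] yaw -13.42 gap 0.0219 axis in tool mm [131.5   1.1   8.5] Ftool [-3.1  7.2  1. ] Ttool [-1.18 -0.38  0.56] tilt [-0.002 -0.003] j6 2.13
```

View pics/w15.png

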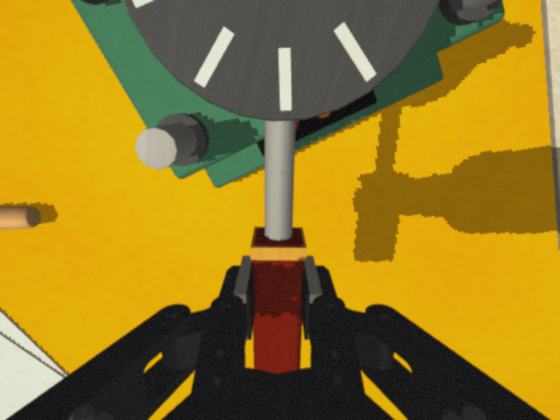

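```bash
python3 -m handwheel '[[[0,0.022,0,0,0,-0.5,1],[0,0.02,0,0,0,-0.5,1],[0,0,0,0,0,0,1]]]'
python3 - <<'E'
from h import *
st()
E
```

```text
t: 29.48
position: [0.4753, 0.188, 0.1337]
tcp_rot: [3.13, -0.256, -0.002]
force: [-4.0, -0.9, -1.0]
finger_gap: 0.0217
t 29.48 p [0.4753 0.188  0.1337] yaw -9.36 gap 0.0217 axis in tool mm [131.5   3.7   8.6] Ftool [-3.8  1.5  1. ] Ttool [-0.45 -0.51  0.24] tilt [-0.001 -0.001] j6 2.04
```

```bash
python3 -m handwheel '[[[-0.002,0.013,0,0,0,0.25,1],[0,0,0,0,0,0,1]]]'
python3 - <<'E'
from h import *
st()
E
```

```text
t: 29.72
position: [0.475, 0.1864, 0.134]
tcp_rot: [-3.128, 0.282, -0.0]
force: [-2.2, 0.6, -1.2]
finger_gap: 0.0222
t 29.73 p [0.475  0.1864 0.134 ] yaw -10.32 gap 0.0222 axis in tool mm [131.5  -0.2   9. ] Ftool [-2.3 -0.2  1.2] Ttool [ 0.04 -0.37 -0.  ] tilt [0. 0.] j6 2.06
```

Lateral loads are zero; withdraw.

```bash
python3 -m handwheel '[[[-0.03,0,0,0,0,0,1],[-0.08,0,0,0,0,0,1],[-0.1,0,0,0,0,0,1],[-0.15,0,0,0,0,0,1],[-0.15,0,-0.1,0,0,0,1],[-0.05,0,-0.15,0,0,0,1],[0,0,0,0,0,0,1]]]'
python3 - <<'E'
from h import *
from bench import capture
import cv2
p,r,s=st()
c=capture("side"); cv2.imwrite("pics/side2.png",c["img"][:,:,::-1])
cv2.imwrite("pics/side2b.png",cv2.resize(c["img"][130:260,240:380,::-1],None,fx=5,fy=4.6,interpolation=cv2.INTER_CUBIC))
b=np.array([.4999,-.207]); y=np.radians(95.95); u=np.array([np.cos(y),np.sin(y)]); 
# bar direction 95.95: origin at board y 0.055; TCP 24.5 behind origin
t=b+(0.055-.0245)*u; print(t, "bar yaw")
plan([*t,.18],95.95,26)
E
```

```text
t: 30.6
position: [0.3655, 0.2069, 0.187]
tcp_rot: [-3.126, 0.28, -0.009]
force: [0.1, 0.1, -2.1]
finger_gap: 0.0223
t 30.60 p [0.3655 0.2069 0.187 ] yaw -10.24 gap 0.0223 axis in tool mm [242.6   1.   63.4] Ftool [ 0.  -0.1  2.1] Ttool [ 0.05 -0.03  0.01] tilt [0.006 0.003] j6 2.18
[ 0.49673835 -0.17666431] bar yaw
t 30.65 p [0.3653 0.2066 0.1851] yaw -10.26 tilt [0.0035 0.0013] F [ 0.4 -0.4 -1.6]
n 26 rows [-3.3600e-02  8.3800e-02  9.0000e-04  9.0000e-04 -2.2000e-03 -1.0213e+00]
```

View pics/side2b.png

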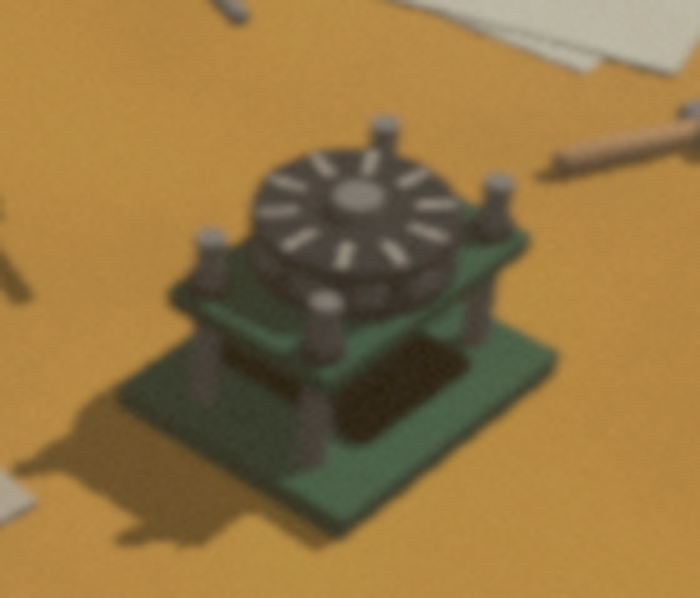

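View pics/side2.png

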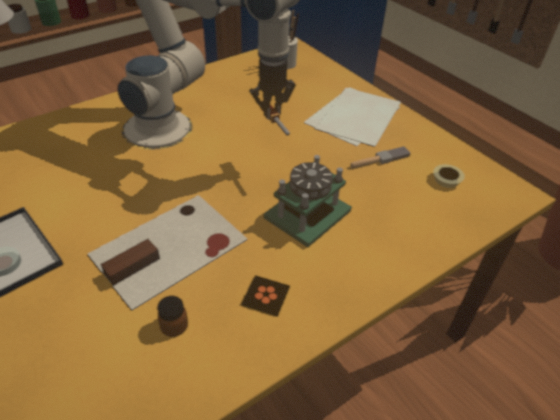

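Run:
```python
from h import *
b=np.array([.4999,-.207]); a=np.radians(5.95); ex=np.array([np.cos(a),np.sin(a)]); ey=np.array([-ex[1],ex[0]])
t=b-.0245*ex+.075*ey; print(t)
plan([*t,.12],5.95,10)
```

```text
[ 0.46775745 -0.13494373]
t 30.65 p [0.3653 0.2066 0.1851] yaw -10.26 tilt [0.0035 0.0013] F [ 0.4 -0.4 -1.6]
n 10 rows [ 0.0601  0.1685  0.0325 -0.0021 -0.005  -0.4054]
```

```bash
python3 -m handwheel '[[[0.06,0.168,0,0,0,-0.405,1],[0.06,0.168,0,0,0,-0.405,1],[0.06,0.168,0,0,0,-0.405,1],[0.06,0.168,0,0,0,-0.405,1],[0.06,0.168,0,0,0,-0.405,1],[0.06,0.168,0.05,0,0,-0.405,1],[0.06,0.168,0.05,0,0,-0.405,1],[0.06,0.168,0.075,0,0,-0.405,1],[0.06,0.168,0.075,0,0,-0.405,1],[0.06,0.168,0.075,0,0,-0.405,1]]]' && python3 -m handwheel '[[[0,0,0,0,0,0,1],[0,0,0,0,0,0,1]]]'
python3 - <<'E'
from h import *
st()
plan([.4678,-.1349,.035],5.95,4)
E
```

```text
t: 31.9
position: [0.4666, -0.136, 0.1165]
tcp_rot: [-3.137, -0.162, 0.003]
force: [0.6, -0.6, -1.6]
finger_gap: 0.0223
t: 32.15
position: [0.4663, -0.1343, 0.1179]
tcp_rot: [-3.136, -0.16, 0.003]
force: [0.6, 0.4, -1.0]
finger_gap: 0.022
t 32.15 p [ 0.4663 -0.1343  0.1179] yaw 5.85 gap 0.0220 axis in tool mm [ 167.7 -281.7   -7.1] Ftool [ 0.7 -0.3  1. ] Ttool [ 0.03  0.02 -0.01] tilt [-0.002  0.001] j6 1.12
t 32.15 p [ 0.4663 -0.1343  0.1179] yaw 5.85 tilt [-0.0019  0.001 ] F [ 0.6  0.4 -1. ]
n 4 rows [ 0.0019  0.001   0.1036 -0.0042  0.0063 -0.006 ]
```

```bash
python3 -m handwheel '[[[0.002,0,0.12,0,0,0,1],[0.002,0,0.13,0,0,0,1],[0,0,0.1,0,0,0,1],[0,0,0.06,0,0,0,1],[0,0,0.015,0,0,0,1],[0,0,0,0,0,0,1],[0,0,0,0,0,0,1]]]'
python3 - <<'E'
from h import *
st()
E
```

```text
t: 33.02
position: [0.4681, -0.1346, 0.035]
tcp_rot: [3.137, 0.162, 0.003]
force: [1.2, -0.1, -1.3]
finger_gap: 0.022
t 33.02 p [ 0.4681 -0.1346  0.035 ] yaw 5.91 gap 0.0220 axis in tool mm [ 166.3 -281.9  -89.9] Ftool [1.1 0.3 1.3] Ttool [ 0.02  0.01 -0.01] tilt [ 0.002 -0.001] j6 1.12
```

```bash
python3 -m handwheel '[[[0,0,0.02,0,0,0,1],[0,0,0.015,0,0,0,1],[0,0,0.003,0,0,0,1],[0,0,0,0,0,0,1]]]'
python3 - <<'E'
from h import *
st()
E
```

```text
t: 33.52
position: [0.4677, -0.1345, 0.0268]
tcp_rot: [3.137, 0.162, 0.001]
force: [-1.0, 0.6, 2.9]
finger_gap: 0.0222
t 33.52 p [ 0.4677 -0.1345  0.0268] yaw 5.91 gap 0.0222 axis in tool mm [ 166.6 -281.8  -98.2] Ftool [-0.9 -0.7 -2.9] Ttool [ 0.03 -0.17  0.05] tilt [ 0. -0.] j6 1.12
```

Touching the board. Release, rise and move clear.

```bash
python3 -m handwheel '[[[0,0,0,0,0,0,0.7],[0,0,0,0,0,0,0.4],[0,0,0,0,0,0,0],[0,0,0,0,0,0,0],[0,0,0,0,0,0,0],[0,0,-0.1,0,0,0,0],[0,0,-0.25,0,0,0,0],[0,0,-0.3,0,0,0,0],[0,0,-0.2,0,0,0,0],[0,0,0,0,0,0,0]]]'
python3 -m handwheel '[[[-0.2,0,-0.1,0,0,0,0],[-0.2,0,0,0,0,0,0],[0,0,0,0,0,0,0],[0,0,0,0,0,0,0]]]'
python3 - <<'E'
from h import *
from bench import capture,finder
import cv2
st()
for n in ["side","top"]:
    c=capture(n); cv2.imwrite(f"pics/{n}3.png",c["img"][:,:,::-1])
    cv2.imwrite(f"pics/{n}3b.png",cv2.resize((c["img"][145:345,80:360] if n=="side" else c["img"][125:310,190:450])[:,:,::-1],None,fx=2.8,fy=2.8,interpolation=cv2.INTER_CUBIC))
    for q in ["tile","jar","brush","panel"]:
        print(n,q,[(x["bbox"],round(x["conf"],2)) for x in finder.search_frame(q,n)[:1]])
E
```

```text
t: 34.78
position: [0.4691, -0.135, 0.201]
tcp_rot: [3.134, 0.162, 0.012]
force: [-0.6, -0.7, -0.6]
finger_gap: 0.0854
t: 35.28
position: [0.3881, -0.1426, 0.2155]
tcp_rot: [-3.137, -0.161, 0.001]
force: [0.0, -0.9, -0.0]
finger_gap: 0.0852
t 35.27 p [ 0.3881 -0.1426  0.2155] yaw 5.89 gap 0.0852 axis in tool mm [ 246.6 -281.7   90.5] Ftool [-0.1  0.9  0. ] Ttool [ 0.   -0.   -0.02] tilt [-0.001  0.001] j6 1.03
side tile [([240.4, 274.2, 289.1, 317.3], 0.84)]
side jar [([157.5, 294.9, 188.1, 335.6], 0.68)]
side brush [([353.5, 148.2, 409.1, 167.4], 0.62)]
side panel [([280.6, 203.6, 332.2, 228.6], 0.86)]
top tile []
top jar [([395.9, 167.1, 420.7, 191.3], 0.61)]
top brush [([84.8, 207.9, 151.1, 235.2], 0.57)]
top panel [([222.3, 221.3, 259.3, 234.9], 0.81)]
```

View pics/side3b.png

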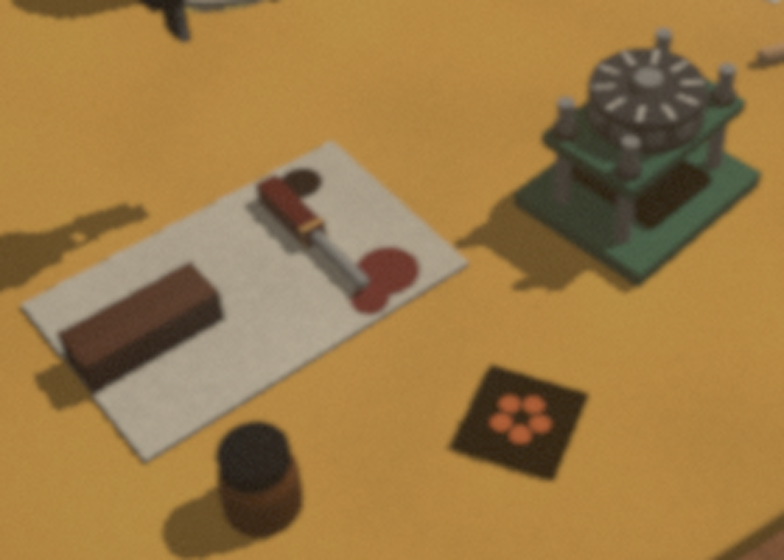

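View pics/top3b.png

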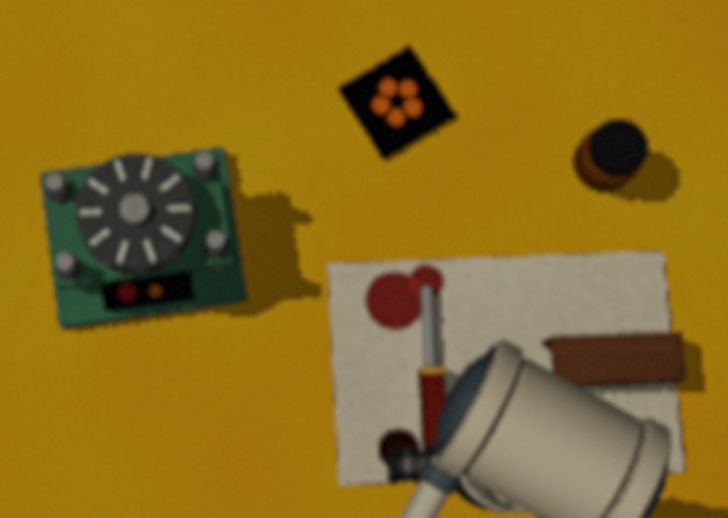

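Run:
```python
from h import *
T=lambda u,v:plane("top",(190+u/2.8,125+v/2.8),.143)[:2]
L=[((148,159),(144,179)),((176,178),(162,189)),((190,209),(168,209)),((179,243),(163,231)),((154,262),(146,242)),((121,262),(126,241)),((89,245),(107,233)),((80,212),(101,212)),((90,181),(106,192)),((118,161),(125,181))]
m=np.array([(T(*a)+T(*b))/2 for a,b in L]); c=m.mean(0)
print(c,[round(np.degrees(np.arctan2(*(q-c)[::-1]))%36,1) for q in m])
```

```text
[0.60368427 0.16253052] [np.float64(25.9), np.float64(25.5), np.float64(24.5), np.float64(22.0), np.float64(24.7), np.float64(25.7), np.float64(24.4), np.float64(23.4), np.float64(24.0), np.float64(22.6)]
```

```bash
python3 -c "
from bench import ticket, monitor
print(ticket.hand_in()); print(monitor.sense()['t'])"
```

```text
the job is handed in; nothing more can be done
None
the job is handed in; nothing more can be done
```

The press is tightened against its stop, the bar is back on the white board, and the job was handed in at about 35.5 s of the 72 s allowed.

**What I did:** I drew the bar out of the sleeve by its steel tip, set it on the board and let go. I took it by the red grip and pushed it home in two collar holes, about 31 mm or less and then about 27 mm from the axis. The two strokes turned the collar roughly 63° and 58° clockwise, about 121° in total, against the expected 106–123°. Then I drew the bar out and laid it across the open part of the board.

**Last checks:**
- **Stop:** at the end the force rose from about 6 N to 30 N. The collar held at about 25° while the arm kept pushing.
- **Collar after drawing out:** its lines read about 24° from the top camera, the same 121° total, so it did not loosen.
- **Bar:** in both final pictures it lies flat on the board, clear of the sleeve. In the top view the arm hides the butt end.
- **Panel, tile, jar and brush:** all sit where they started, within the detector's noise. The detector missed the tile in the last top view, but the picture shows it.

I did not measure the pad height or the pad force directly. Both are inferred from the collar's angle and the rise in force at the stop.

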